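# Pin the slide of a sloping drilling jig

### The job

Push the orange-ended slide of the sloping drilling jig fully in until it stops, so that its hole lines up with those of the two metal plates. Then take the steel locating pin from its wooden rest and thread it down the slope through upper plate, slide and lower plate until its collar sits flush on the upper plate, and let go. Leave the battery pack, tape measure and pliers where they are.

Things in the scene. Friction and masses are not known exactly. Their poses are not given: they have to be found in the camera images.
- bore_top (a point): Centre of the hole mouth on the upper face of the jig's upper blue metal plate (62 wide, 12 thick, rising 19 past the hole's axis; 15 mm holes, mouths chamfered by 3), 98 above the bench. z: common axis of the holes, pointing up the slope, 30 degrees above level, roughly to the robot's right. y: level, roughly away from the robot, the way the slide pulls out. The jig is fixed.
- bore_low (a point): Centre of the hole on the under face of the jig's lower blue metal plate, where the pin comes out: on the same axis, 112 mm down the slope from bore_top. The dark base plate, 220 x 120, 12 thick, with its long side along the slope, lies under it.
- slide (a joint): How far the slide (light wooden block with a 16 mm hole, chamfered by 4, midway between the plates) is pulled out on the jig's far side: 0 = fully in, at its stop, hole in line; up to 0.06 m. It slides stiffly (about 3 N) and stays where left.
- push_face (a point): Centre of the outer face of the orange push plate (44 x 44 mm, 10 thick) on the slide's far end, 70 above the bench; axes as bore_top. Pushing along -y of this point, towards the robot, shuts the slide. A dark bed, 20 mm under the holes' axis measured square to it, ends 20 mm short of this face when the slide is in.
- pin_grip (a point): Centre of the red square grip (44 long, 20 x 20) of the loose locating pin (0.13 kg), 55 above the bench at the start. Its -x axis points along the shaft to the tip. Next to the grip a collar, 26 diameter, 6 thick; then the steel shaft, 12 diameter, 136 long, the last 10 tapering to 5. It lies level in its rest; both sides of the grip are free.
- pin_collar (a point): Centre of the front face of the pin's collar (the face that seats on the upper plate), 28 mm from pin_grip towards the tip.
- pin_tip (a point): Tip of the pin, 164 mm from pin_grip.
- measure: Bystander: yellow tape measure, 61x83x36, origin at its underside.
- cutters: Bystander: pliers lying flat, 65x170x14, origin at the underside.
- rest: Fixed wooden rest that holds the pin: base 200 x 60, 10 high; two open forks, 40 wide, 63 high, under the shaft; a post 12 wide under the grip, top 45 high. Origin at the centre of its underside; the pin lies along its x axis with the grip at +x (roughly the robot's right). The pin lifts straight out.
- battery: Bystander: black power-tool battery pack, 70x112x52, origin at its underside.

How it is judged:
By the outcome, as a careful person would: the job done as asked, in the order asked, and still so for the second after the job is handed in, with the robot touching nothing.
It also fails if it takes over 64 s, if anything falls off the work surface, if the arm or the gripper's body presses on something with over 40 N, if the wrist force passes 120 N, or if a joint passes its speed limit or range.

### The arm

A 6-joint arm with a two-finger parallel gripper is mounted at the origin on a cart in front of the work surface, level with it; the furniture and walls round the work are solid. World frame = base frame: x ahead of the robot, y to its left, z up, the work surface at z = 0. Lengths are in m, angles in rad, forces in N, time in s.
With the tool pointing down it reaches from about 0.225 to 0.725 m from the base axis. Payload 3.1 kg.
Tool frame: the origin (TCP) lies on the centre line of the jaws, within the pads' length; the fingertips stand 14 mm ahead of it and the grasp point (between the pads) lies 5 mm behind it; z points along the fingers, y is the line along which they close (so a half turn about z gives the same grasp; the last joint's range is limited). The gripper opens to 85 mm and grips with 20 to 120 N. Pads are 22 mm wide; open, the fingers measure 114 mm over their backs; the gripper's body (76 mm by 85 mm) begins 54 mm behind the grasp point. The pads swing forward as they close: fully open they stand 13 mm farther back than shut.
Start: joints at [1.191, 0.048, 0.099, 1.622, 0, 1.443], TCP at [0.131, 0.508, 0.245] pointing down, gripper open.
Joint ranges: [-2.91, 2.91], [-0.99, 1.94], [-1.21, 1.42], [-2.12, 2.29], [-1.49, 1.47], [-3.14, 3.14]. Speed limits (rad/s): [2.79, 2.79, 3.14, 3.14, 3.14, 3.14].

### API

Orientations are given as a rotation vector (axis times angle).
In Python, from station import ctrl, imaging, ticket gives the robot as it stands.
- The arm moves only by the tool jog_arm, never from a script. Its argument "series" is a list of rows, each a list of 6 numbers: the shift along the tool's x, y, z as a fraction of full scale, then the turn, a rotation vector about the tool's x, y, z as a fraction of full scale. In form: [[dx, dy, dz, wx, wy, wz], ...]. A call has 1 to 12 rows; each row is the pose to reach, as a shift and turn from the pose commanded when the call began, along the tool's axes at that moment; what a row does not reach only later rows make up. Full scale, the value 1, is 250 mm for a shift and pi/2 rad for a turn. A row lasts 1/10 s, in which the tool goes at most 50 mm and 8.59 degrees, less where a joint would pass 70% of its speed; a pose out of reach is approached as far as the arm can. A call with a number of a shift or a turn outside -1 to 1 is refused whole. A call with a gripper value outside its range is refused whole. "grip" is the opening, from 0 (shut) to 1 (fully open), set as the call begins (left out, the last holds). The fingers move at their own pace and stop on an object; "force" is the grip in N (left out, the last holds). Time passes only in rows, so rows that repeat a pose let the fingers close. It gives the time, the measured TCP pose, the force, the opening and the grip force at its end, in the units of the state.
- ctrl.sense(): the state, without advancing time (a new reading comes with each control period).
- imaging.snapshot(name): name is "side" or "top" or "wrist"; returns (picture, depth): 420x560x3 uint8, red, green, blue; 420x560 float32, m along the optical axis (not along the pixel's ray), 0 where there is no reading.
- imaging.camera_model(name): a dict with "intrinsics" (3x3 intrinsics, pixels), "cam_to_world" (4x4, takes a point from camera to world coordinates); the wrist camera has in their place "hand_eye" (4x4, takes a point from camera to tool coordinates, whose origin is the TCP and whose axes are the flange's). Camera axes: x right, y down, z forward; pixel columns grow to the right and rows downward; lengths in m; the calibration is good to about 2 mm. A picture is of the moment at which its call begins: read the wrist's pose just before it. camera_model takes no time and is no camera call.
- ticket.hand_in(): hands the job in; it is judged then, once.
The state is a dict: "t": time; "joints": joint angles; "dq": joint speeds; "tau": joint torques, N m; "ee_pos": TCP position; "tcp_rot": TCP orientation; "force": force on the tool from outside, world axes, zero at the start; "wrist_torque": the same for the moment, N m; "width": finger opening in m; "finger_force": force on a finger pad.
Only numpy, scipy, OpenCV 4.12 (cv2) and the standard library are available. Lean on these libraries where they do the work, as an engineer would, in place of code of your own. Each camera call takes 0.05 s, during which the arm holds its last target. There are 200 camera calls.

## Working session

There is one attempt and no reset: what is moved stays moved. The work goes in short steps, Python scripts to look and compute and a tool call to move; the robot and the scene stay as the last step left them, time stands still between calls to the robot, and variables do not carry over. Pictures are saved under pics/ and viewed, at most 10 in all, crops included, and the job is handed in when it is done.

Besides the shell and the picture viewer there is one more tool, called after "Request:" as name(argument=value, ...) on one line, values as JSON. jog_arm: Moves the arm, as the interface text tells. Its arguments: {"type":"object","properties":{"series":{"type":"array"},"grip":{"type":"number"},"force":{"type":"number"}},"required":["series"]}

```bash
mkdir -p pics; ls; python3 - <<'E'
from station import ctrl, imaging
import cv2, numpy as np
np.set_printoptions(precision=4,suppress=True)
s=ctrl.sense(); print({k:np.round(v,4) for k,v in s.items()})
for n in ["side","top"]:
    p,d=imaging.snapshot(n); m=imaging.camera_model(n); print(n,m)
    cv2.imwrite(f"pics/{n}0.png",p[...,::-1]); np.savez(f"{n}0.npz",p=p,d=d,K=m["intrinsics"],T=m["cam_to_world"])
print(imaging.camera_model("wrist"))
E
```

```text
pics
{'t': np.float64(0.0), 'joints': array([1.1912, 0.0487, 0.0976, 1.622 , 0.    , 1.443 ]), 'dq': array([-0.0014, -0.0003, -0.0009, -0.0014,  0.0001, -0.0001]), 'tau': array([ -0.0007, -33.8779,  32.0016,   0.0202,  -0.0002,  -0.    ]), 'ee_pos': array([0.1306, 0.5079, 0.2441]), 'tcp_rot': array([-0.3944, -3.1161,  0.0035]), 'force': array([ 0.3433, -0.855 , -0.0256]), 'wrist_torque': array([-0.01  ,  0.0057, -0.0438]), 'finger_force': np.float64(0.0), 'width': np.float64(0.085)}
side {'intrinsics': array([[389.1698,   0.    , 277.3526],
       [  0.    , 389.1698, 209.498 ],
       [  0.    ,   0.    ,   1.    ]]), 'cam_to_world': array([[ 0.8968, -0.2654,  0.3541,  0.0736],
       [-0.4423, -0.5596,  0.7008, -0.6989],
       [ 0.0122, -0.7851, -0.6192,  0.7235],
       [ 0.    ,  0.    ,  0.    ,  1.    ]])}
top {'intrinsics': array([[517.7999,   0.    , 284.0745],
       [  0.    , 517.7999, 210.3514],
       [  0.    ,   0.    ,   1.    ]]), 'cam_to_world': array([[ 0.0117, -0.9946,  0.1033,  0.2816],
       [-0.9999, -0.011 ,  0.0071,  0.0407],
       [-0.0059, -0.1034, -0.9946,  1.5876],
       [ 0.    ,  0.    ,  0.    ,  1.    ]])}
{'intrinsics': array([[334.1947,   0.    , 277.082 ],
       [  0.    , 334.1947, 208.2724],
       [  0.    ,   0.    ,   1.    ]]), 'hand_eye': array([[-0.0007, -0.9507, -0.31  ,  0.0791],
       [ 1.    , -0.001 ,  0.0006,  0.0013],
       [-0.0009, -0.31  ,  0.9507, -0.1283],
       [ 0.    ,  0.    ,  0.    ,  1.    ]])}
```

View pics/top0.png

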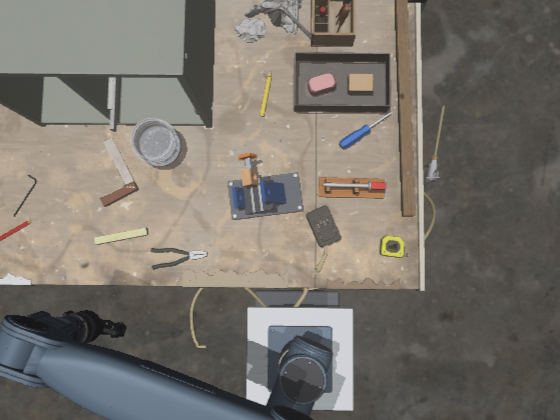

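View pics/side0.png

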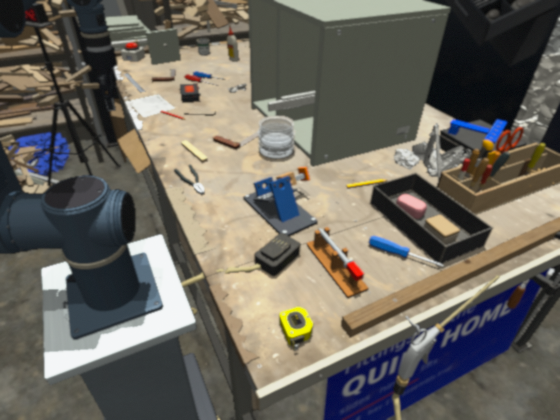

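The top view shows the jig base at about px (229–301, 173–219), the orange plate at (248,156), the pin rest at (319–385, 177–198) with its red grip at (378,185), battery (323,226), tape measure (392,246) and pliers (180,257). The side view shows the jig at (280,205), orange plate at (303,174) and red grip at (355,269).

```bash
cat > h.py <<'E'
import numpy as np, cv2
from scipy.spatial.transform import Rotation as R
np.set_printoptions(precision=4,suppress=True)
def ray(K,T,uv,z):
    """pixels -> world points on plane z"""
    uv=np.atleast_2d(np.asarray(uv,float)); d=np.c_[uv,np.ones(len(uv))]@np.linalg.inv(K).T@T[:3,:3].T
    return T[:3,3]+d*((z-T[2,3])/d[:,2])[:,None]
def proj(K,T,X):
    c=(np.atleast_2d(X)-T[:3,3])@T[:3,:3]; u=c@K.T; return u[:,:2]/u[:,2:]
def cloud(K,T,d):
    v,u=np.mgrid[:d.shape[0],:d.shape[1]]; P=np.stack([u*d,v*d,d],-1)@np.linalg.inv(K).T
    return P@T[:3,:3].T+T[:3,3]
def hsv(p): return cv2.cvtColor(p,cv2.COLOR_RGB2HSV)
def wrist():
    from station import ctrl, imaging
    s=ctrl.sense(); p,d=imaging.snapshot("wrist"); m=imaging.camera_model("wrist")
    T=np.eye(4); T[:3,:3]=R.from_rotvec(s["tcp_rot"]).as_matrix(); T[:3,3]=s["ee_pos"]
    return p,d,m["intrinsics"],T@m["hand_eye"],s
def move(s,pos,Rt):
    """target -> jog numbers"""
    R0=R.from_rotvec(s["tcp_rot"]); 
    return R0.inv().apply(np.array(pos)-s["ee_pos"])/.25, (R0.inv()*Rt).as_rotvec()/(np.pi/2)
E
python3 - <<'E'
from h import *
z=np.load("top0.npz"); p,d,K,T=z["p"],z["d"],z["K"],z["T"]; H=hsv(p); C=cloud(K,T,d)
def blob(lo,hi,box,zz,name):
    m=cv2.inRange(H,lo,hi); k=np.zeros_like(m); x0,y0,x1,y1=box; k[y0:y1,x0:x1]=255; m&=k
    n,l,st,c=cv2.connectedComponentsWithStats(m); i=1+st[1:,4].argmax(); mm=(l==i)
    pts=np.argwhere(mm)[:,::-1].astype(np.float32); r=cv2.minAreaRect(pts)
    print(name,st[i],"ctr",ray(K,T,r[0],zz)[0],"corners",ray(K,T,cv2.boxPoints(r),zz)[:,:2].tolist(),"z med/max",np.median(C[mm][:,2]),C[mm][:,2].max())
blob((0,150,90),(8,255,255),(365,170,395,200),.065,"red grip"); blob((172,150,90),(180,255,255),(365,170,395,200),.065,"red grip2")
blob((5,150,120),(16,255,255),(235,145,262,165),.09,"orange")
blob((5,100,60),(18,255,255),(312,170,370,205),.01,"rest")
m=(abs(C[...,2]-.012)<.006); k=np.zeros(m.shape,bool);k[165:225,222:308]=1
blob((95,20,20),(130,255,140),(222,168,308,224),.012,"base")
for uv in [(264,195),(236,198),(275,190),(252,195)]: print(uv,C[uv[1],uv[0]])
i=cv2.resize(p[140:230,220:400][...,::-1],None,fx=4.4,fy=4.4,interpolation=cv2.INTER_CUBIC); cv2.imwrite("pics/topc.png",i)
E
```

```text
red grip [372 182  13   7  80] ctr [ 0.5185 -0.2264  0.065 ] corners [[0.5273312423365936, -0.208672386063744], [0.5277136589703975, -0.24427440201930728], [0.5097145649701439, -0.24412596279754473], [0.5093301354111266, -0.20856695630010547]] z med/max 0.06555550136486721 1.5876125327172954Traceback (most recent call last):
  File "<stdin>", line 8, in <module>
  File "<stdin>", line 5, in blob
ValueError: attempt to get argmax of an empty sequence
```

```bash
python3 - <<'E'
from h import *
z=np.load("top0.npz"); p,d,K,T=z["p"],z["d"],z["K"],z["T"]; H=hsv(p); C=cloud(K,T,d)
def blob(lo,hi,box,zz,name):
    m=cv2.inRange(H,lo,hi); k=np.zeros_like(m); x0,y0,x1,y1=box; k[y0:y1,x0:x1]=255; m&=k
    n,l,st,c=cv2.connectedComponentsWithStats(m)
    if n<2: return print(name,"none")
    i=1+st[1:,4].argmax(); mm=(l==i)
    pts=np.argwhere(mm)[:,::-1].astype(np.float32); r=cv2.minAreaRect(pts)
    print(name,st[i],"ctr",ray(K,T,r[0],zz)[0],"corners",ray(K,T,cv2.boxPoints(r),zz)[:,:2].tolist(),"z med/max",np.median(C[mm][:,2]))
blob((5,150,120),(16,255,255),(235,145,262,165),.09,"orange")
blob((5,100,60),(18,255,255),(312,170,370,205),.01,"rest")
blob((95,20,20),(130,255,140),(222,168,308,224),.012,"base")
for uv in [(264,195),(236,198),(275,190),(252,195),(248,156)]: print(uv,C[uv[1],uv[0]])
i=cv2.resize(p[140:230,220:400][...,::-1],None,fx=4.4,fy=4.4,interpolation=cv2.INTER_CUBIC); cv2.imwrite("pics/topc.png",i)
E
```

```text
orange [238 153  18   5  43] ctr [0.5998 0.164  0.09  ] corners [[0.6025681844544755, 0.189601305169306], [0.6073420529094251, 0.1394914125821926], [0.5969541026328693, 0.1384570745669971], [0.5921845693336547, 0.18853153638627212]] z med/max 0.08894080220964229
rest [319 178  51  20 673] ctr [ 0.5195 -0.1316  0.01  ] corners [[0.491379975027319, -0.053501396956009736], [0.5498110054864087, -0.05463359133642427], [0.5476351959692547, -0.20992005909431466], [0.48926053792519014, -0.20820278540521892]] z med/max 0.011512328189000831
base [259 180  28  24 478] ctr [0.5032 0.0879 0.012 ] corners [[0.4708997815255188, 0.13192106672159332], [0.5391365533657557, 0.12968495723727258], [0.535710973268382, 0.043642530586784675], [0.46753025618258137, 0.04625665491034692]] z med/max 0.06932278252746016
(264, 195) [0.4789 0.1095 0.1103]
(236, 198) [0.4745 0.194  0.0693]
(275, 190) [0.5002 0.0792 0.0648]
(252, 195) [0.4867 0.1483 0.0485]
(248, 156) [0.5963 0.1591 0.0922]
```

View pics/topc.png

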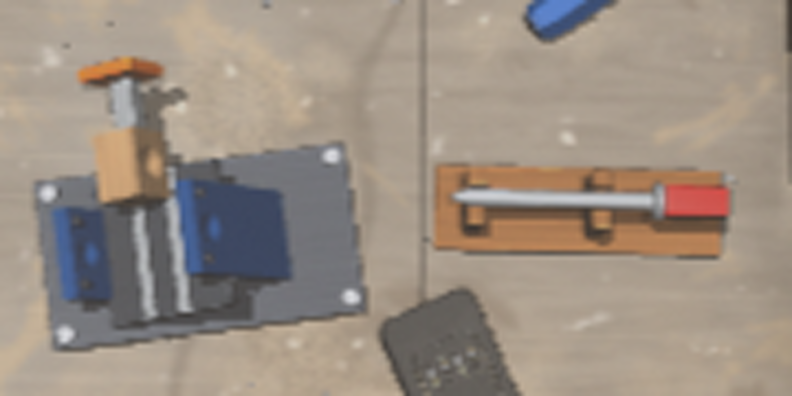

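The crop shows the jig base corners at crop px (37,182), (343,143), (367,314), (55,349), with the slide pulled out upwards and the orange plate at (120,70). The pin lies with its tip at (458,197) and red grip at (697,201).

```bash
python3 - <<'E'
from h import *
from station import ctrl
z=np.load("top0.npz"); K,T,d=z["K"],z["T"],z["d"]; C=cloud(K,T,d)
c=np.array([(37,182),(343,143),(367,314),(55,349)])/4.4+[220,140]
W=ray(K,T,c,.012); print(W,W.mean(0)); 
up=(W[1]-W[0]+W[2]-W[3]); up/=np.linalg.norm(up); print("up",up)
m=(C[...,2]>.1)&(C[...,0]>.5)&(C[...,1]>.15)&(d>0)&(C[...,2]<1); v,u=np.nonzero(m); k=u<225
P=C[m][k]; print("cabinet min y",np.percentile(P[:,1],1),"min x",np.percentile(P[:,0],1),"z",P[:,2].max())
s=ctrl.sense(); X=np.array([up[0],up[1],0]);X/=np.linalg.norm(X); Z=np.array([0,0,-1.]); Rt=R.from_matrix(np.c_[X,np.cross(Z,X),Z])
for t in [(.30,.30,.25),(.5,.08,.22)]: print(t,*move(s,t,Rt))
E
```

```text
[[ 0.5331  0.2243  0.012 ]
 [ 0.563   0.0105  0.012 ]
 [ 0.4428 -0.0073  0.012 ]
 [ 0.416   0.2091  0.012 ]] [0.4887 0.1092 0.012 ]
up [ 0.1308 -0.9914  0.    ]
cabinet min y 0.27889566754038797 min x 0.6496239570334124 z 0.48010041810611503
(0.3, 0.3, 0.25) [-0.8634 -0.6367 -0.0221] [-0.0007 -0.0015 -1.2438]
(0.5, 0.08, 0.22) [-1.8574 -1.2894  0.0991] [-0.0007 -0.0015 -1.2438]
```

Request:
jog_arm(series=[[-0.2, -0.14, 0, 0, 0, -0.09], [-0.4, -0.28, 0, 0, 0, -0.18], [-0.6, -0.42, 0, 0, 0, -0.27], [-0.8, -0.56, 0, 0, 0, -0.36], [-0.93, -0.64, 0, 0, 0, -0.45], [-0.93, -0.64, 0, 0, 0, -0.6], [-0.93, -0.64, 0, 0, 0, -0.6], [-0.93, -0.64, 0, 0, 0, -0.6], [-0.93, -0.64, 0, 0, 0, -0.6]])

```text
t: 1.0
ee_pos: [0.316, 0.2954, 0.2449]
tcp_rot: [1.059, -2.957, -0.001]
force: [0.2, -0.8, -0.4]
width: 0.0853
finger_force: 0.0
```

```bash
python3 - <<'E'
from h import *
from station import ctrl
s=ctrl.sense(); X=np.array([.1308,-.9914,0]); Z=np.array([0,0,-1.]); Rt=R.from_matrix(np.c_[X,np.cross(Z,X),Z])
print(s["t"],s["ee_pos"],s["joints"],*move(s,(.5,.08,.22),Rt))
E
```

```text
1.0 [0.316  0.2954 0.2449] [ 0.5959 -0.1912 -0.1276  1.6353  0.0007 -0.0918] [-0.0221 -1.133   0.0988] [ 0.0007 -0.0002 -0.6457]
```

Request:
jog_arm(series=[[0, -0.2, 0.1, 0, 0, -0.09], [0, -0.4, 0.1, 0, 0, -0.18], [0, -0.6, 0.1, 0, 0, -0.27], [0, -0.8, 0.1, 0, 0, -0.36], [-0.02, -1, 0.1, 0, 0, -0.45], [-0.02, -1, 0.1, 0, 0, -0.645], [-0.02, -1, 0.1, 0, 0, -0.645], [-0.02, -1, 0.1, 0, 0, -0.645], [-0.02, -1, 0.1, 0, 0, -0.645], [-0.02, -1, 0.1, 0, 0, -0.645]], grip=0)

```text
t: 2.0
ee_pos: [0.4789, 0.1072, 0.2201]
tcp_rot: [2.363, -2.069, -0.001]
force: [-0.2, -0.4, 1.3]
width: 0.0002
finger_force: 0.0
```

```bash
python3 - <<'E'
from h import *
p,d,K,T,s=wrist(); print(s["t"],s["ee_pos"],s["joints"],s["width"])
cv2.imwrite("pics/w1.png",p[...,::-1]); np.savez("w1.npz",p=p,d=d,K=K,T=T)
E
```

```text
2.0 [0.4789 0.1072 0.2201] [ 0.0832 -0.0451 -0.0441  1.5723  0.0003 -1.6201] 0.00016642687302524336
```

View pics/w1.png

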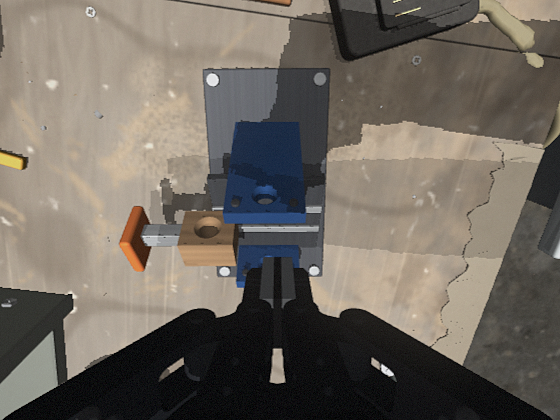

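The wrist view shows the jig base (205–328, 70–276), bore mouth at about (265,195) in the blue upper plate, slide hole at (208,226), and orange push plate at (120–152, 207–271).

```bash
python3 - <<'E'
from h import *
z=np.load("w1.npz"); p,d,K,T=z["p"],z["d"],z["K"],z["T"]; H=hsv(p); C=cloud(K,T,d)
# base edges: left/right edges lines of base plate -> axis direction
b=ray(K,T,[(204,70),(329,69),(322,276),(210,276)],.012); print("base",b[:,:2].tolist())
def plane(P):
    for _ in range(4):
        c=P.mean(0); n=np.linalg.svd(P-c,full_matrices=False)[2][2]; r=(P-c)@n; P=P[abs(r)<max(2*r.std(),5e-4)]
    return c,n,r.std(),len(P)
m=cv2.inRange(H,(100,120,30),(125,255,255))>0; k=np.zeros_like(m); k[125:210,228:303]=1
print("upper plate",*plane(C[m&k&(d>0)]))
o=cv2.inRange(H,(3,170,120),(14,255,255))>0; k[:]=0; k[195:280,110:160]=1; o&=k
P=C[o&(d>0)]; print("orange n",len(P),P.min(0),P.max(0))
# hole mouth: non-plate pixels around
g=cv2.cvtColor(p,cv2.COLOR_RGB2GRAY); roi=p[178:214,240:292][...,::-1]
cv2.imwrite("pics/hole.png",cv2.resize(np.hstack([roi,p[206:242,182:234][...,::-1]]),None,fx=7,fy=7,interpolation=cv2.INTER_CUBIC))
print("bore guess",ray(K,T,[(265,195)],.098),C[195,265])
E
```

```text
base [[0.5611013797407661, 0.013008902722239379], [0.445666370635896, -0.003160278727231333], [0.4145360220693242, 0.21212499810585791], [0.5405349920477623, 0.22878278536567442]]
upper plate [0.493  0.0827 0.0662] [ 0.1208 -0.858   0.4992] 0.0003856143170907074 5027
orange n 612 [0.5906 0.1363 0.0636] [0.6059 0.1913 0.1001]
bore guess [[0.4902 0.1011 0.098 ]] [0.4902 0.1042 0.0872]
```

View pics/hole.png

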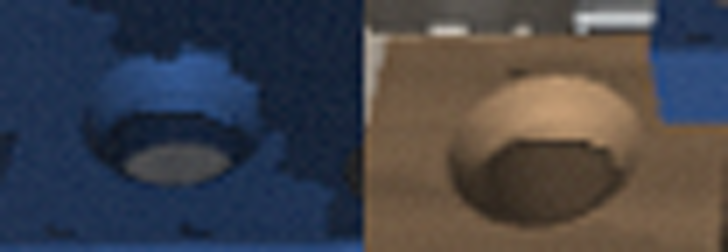

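```bash
cat >> h.py <<'E'
A=np.array([.1207,-.8576,.5]); Eh=np.array([.9902,.1394,0]); U=np.array([.1394,-.9902,0])
B=np.array([.4903,.1013,.098]); MID=B-.056*A
def down(X): X=np.array(X,float); X/=np.linalg.norm(X); Z=np.array([0,0,-1.]); return R.from_matrix(np.c_[X,np.cross(Z,X),Z])
E
python3 - <<'E'
from h import *
from station import ctrl
s=ctrl.sense(); z=np.load("w1.npz"); K,T=z["K"],z["T"]
print("slide offs", [(ray(K,T,[(207.7,227.4)],h)[0]-MID)@Eh for h in (.08,.09)])
for o,h in [(.155,.22),(.155,.07)]: t=MID+o*Eh; t[2]=h; print(t,*move(s,t,down(U)))
E
```

```text
slide offs [np.float64(0.050491185610936386), np.float64(0.048237807443701625)]
[0.637  0.1709 0.22  ] [-0.1695 -0.6608  0.0006] [ 0.0002  0.0001 -0.0045]
[0.637  0.1709 0.07  ] [-0.1694 -0.6609  0.6006] [ 0.0002  0.0001 -0.0045]
```

Request:
jog_arm(series=[[-0.05, -0.2, 0, 0, 0, 0], [-0.1, -0.4, 0, 0, 0, 0], [-0.15, -0.55, 0, 0, 0, 0], [-0.17, -0.66, 0, 0, 0, 0], [-0.17, -0.66, 0.1, 0, 0, 0], [-0.17, -0.66, 0.25, 0, 0, 0], [-0.17, -0.66, 0.4, 0, 0, 0], [-0.17, -0.66, 0.5, 0, 0, 0], [-0.17, -0.66, 0.56, 0, 0, 0], [-0.17, -0.66, 0.6, 0, 0, 0], [-0.17, -0.66, 0.6, 0, 0, 0]], force=20)

```text
t: 3.15
ee_pos: [0.6364, 0.1703, 0.0693]
tcp_rot: [2.363, -2.068, -0.002]
force: [0.1, -0.7, -0.9]
width: -0.0001
finger_force: 0.0
```

```bash
python3 - <<'E'
from h import *
from station import ctrl
s=ctrl.sense(); print(s["t"],s["ee_pos"],s["force"],(s["ee_pos"]-MID)@Eh,(s["ee_pos"]-MID)@U)
E
```

```text
3.15 [0.6364 0.1703 0.0693] [ 0.0686 -0.743  -0.8975] 0.15429250946507908 0.000544326792545187
```

Request:
jog_arm(series=[[0, 0.03, 0, 0, 0, 0], [0, 0.06, 0, 0, 0, 0], [0, 0.09, 0, 0, 0, 0], [0, 0.115, 0, 0, 0, 0], [0, 0.14, 0, 0, 0, 0], [0, 0.16, 0, 0, 0, 0], [0, 0.18, 0, 0, 0, 0], [0, 0.2, 0, 0, 0, 0], [0, 0.22, 0, 0, 0, 0], [0, 0.23, 0, 0, 0, 0], [0, 0.24, 0, 0, 0, 0]])

```text
t: 4.25
ee_pos: [0.5788, 0.1623, 0.0723]
tcp_rot: [-2.362, 2.067, -0.004]
force: [3.2, 0.8, 5.8]
width: -0.0003
finger_force: 3.3
```

Request:
jog_arm(series=[[0, 0.01, 0, 0, 0, 0], [0, 0.02, 0, 0, 0, 0], [0, 0.025, 0, 0, 0, 0], [0, 0.03, 0, 0, 0, 0]])

```text
t: 4.65
ee_pos: [0.5714, 0.1613, 0.0723]
tcp_rot: [-2.362, 2.067, -0.004]
force: [2.8, 0.9, 5.9]
width: -0.0001
finger_force: 3.3
```

Request:
jog_arm(series=[[0, 0.01, 0, 0, 0, 0], [0, 0.016, 0, 0, 0, 0], [0, 0.022, 0, 0, 0, 0]])

```text
t: 4.95
ee_pos: [0.5677, 0.1608, 0.0726]
tcp_rot: [-2.36, 2.065, -0.008]
force: [7.4, 2.1, 3.9]
width: 0.0
finger_force: 3.6
```

Request:
jog_arm(series=[[0, 0.008, 0, 0, 0, 0], [0, 0.014, 0, 0, 0, 0], [0, 0.014, 0, 0, 0, 0]])

```text
t: 5.25
ee_pos: [0.5662, 0.1611, 0.0732]
tcp_rot: [-2.357, 2.062, -0.011]
force: [11.6, 3.3, 3.8]
width: 0.0001
finger_force: 5.3
```

Request:
jog_arm(series=[[0, -0.1, 0, 0, 0, 0], [0, -0.12, 0, 0, 0, 0], [0, -0.12, -0.2, 0, 0, 0], [0, -0.12, -0.4, 0, 0, 0], [0, -0.12, -0.6, 0, 0, 0], [0.1, 0.1, -0.6, 0, 0, 0], [0.2, 0.3, -0.6, 0, 0, 0], [0.2, 0.3, -0.6, 0, 0, 0], [0.2, 0.3, -0.6, 0, 0, 0]])

```text
t: 6.15
ee_pos: [0.4901, 0.0991, 0.2193]
tcp_rot: [2.36, -2.068, -0.005]
force: [0.2, 0.7, -0.2]
width: 0.0001
finger_force: 0.0
```

```bash
python3 - <<'E'
from h import *
p,d,K,T,s=wrist(); print(s["t"],s["ee_pos"],s["force"])
np.savez("w2.npz",p=p,d=d,K=K,T=T)
print(proj(K,T,np.array([B,MID+.02*A,MID-.056*A,MID+.072*Eh])))
c=proj(K,T,B)[0].astype(int); x,y=max(c[0]-100,0),max(c[1]-70,0); cv2.imwrite("pics/w2.png",cv2.resize(p[y:y+150,x:x+200][...,::-1],None,fx=4,fy=4,interpolation=cv2.INTER_CUBIC)); print(x,y)
E
```

```text
6.15 [0.4901 0.0991 0.2193] [ 0.2061  0.6988 -0.2353]
[[277.0399 207.098 ]
 [277.273  234.9762]
 [277.6464 279.637 ]
 [198.2361 249.1648]]
177 137
```

View pics/w2.png

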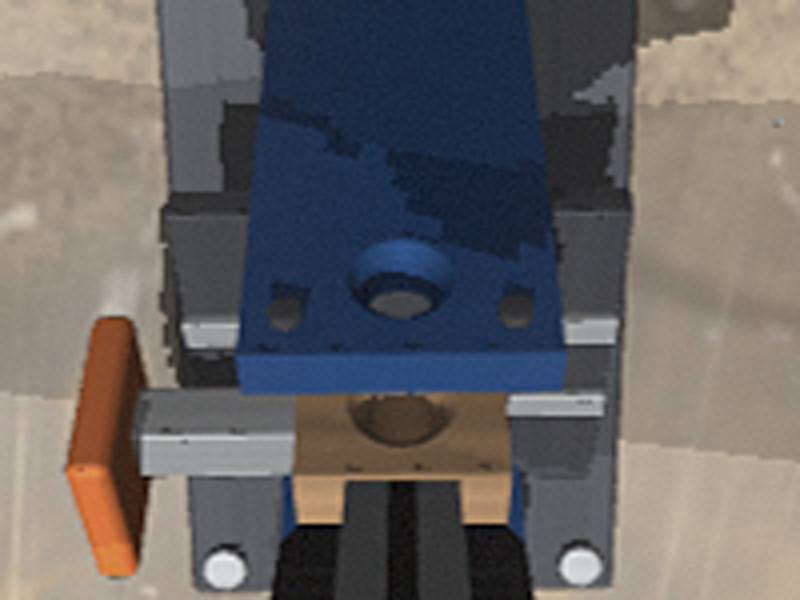

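The crop shows the slide hole (crop x≈402) in line with the bore mouth (crop 402,281), so the slide is home. Next I go to the pin, opening the gripper on the way.

Request:
jog_arm(series=[[0.2, 0, -0.05, 0, 0, 0.09], [0.4, 0, -0.1, 0, 0, 0.18], [0.6, 0, -0.12, 0, 0, 0.27], [0.8, 0, -0.12, 0, 0, 0.36], [1, 0, -0.12, 0, 0, 0.45], [1, 0, -0.12, 0, 0, 0.54], [1, 0, -0.12, 0, 0, 0.63], [1, 0, -0.12, 0, 0, 0.72], [1, 0, -0.12, 0, 0, 0.81], [1, 0, -0.12, 0, 0, 0.9], [1, 0, -0.12, 0, 0, 0.95], [1, 0, -0.12, 0, 0, 0.95]], grip=0.7)

```text
t: 7.4
ee_pos: [0.5272, -0.1471, 0.2494]
tcp_rot: [0.333, -3.122, -0.001]
force: [0.9, -0.4, 0.3]
width: 0.06
finger_force: 0.0
```

```bash
python3 - <<'E'
from h import *
from station import ctrl
s=ctrl.sense(); print(s["t"],s["ee_pos"],s["joints"],*move(s,(.515,-.19,.24),down([0,1,0])))
E
```

```text
7.4 [ 0.5272 -0.1471  0.2494] [-0.3946  0.1096  0.1728  1.6356  0.0001 -0.607 ] [ 0.084  -0.1575  0.0377] [-0.0003 -0.0012  1.1352]
```

Request:
jog_arm(series=[[0.04, -0.08, 0, 0, 0, 0.09], [0.08, -0.16, 0.02, 0, 0, 0.18], [0.08, -0.16, 0.04, 0, 0, 0.27], [0.08, -0.16, 0.04, 0, 0, 0.36], [0.08, -0.16, 0.04, 0, 0, 0.45], [0.08, -0.16, 0.04, 0, 0, 0.54], [0.08, -0.16, 0.04, 0, 0, 0.63], [0.08, -0.16, 0.04, 0, 0, 0.72], [0.08, -0.16, 0.04, 0, 0, 0.81], [0.08, -0.16, 0.04, 0, 0, 0.9], [0.08, -0.16, 0.04, 0, 0, 1], [0.08, -0.16, 0.04, 0, 0, 1]])

```text
t: 8.6
ee_pos: [0.5159, -0.1905, 0.2398]
tcp_rot: [-1.972, -2.445, 0.0]
force: [-0.2, 0.4, 0.6]
width: 0.0602
finger_force: 0.0
```

```bash
python3 - <<'E'
from h import *
p,d,K,T,s=wrist(); print(s["t"],s["ee_pos"],s["joints"])
np.savez("w3.npz",p=p,d=d,K=K,T=T); cv2.imwrite("pics/w3.png",p[...,::-1])
E
```

```text
8.6 [ 0.5159 -0.1905  0.2398] [-0.4757  0.1132  0.1575  1.616   0.0001  0.8817]
```

View pics/w3.png

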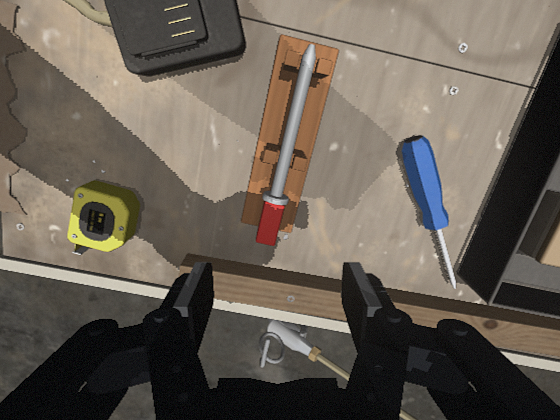

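The wrist view shows the pin with its tip at (309,46), collar at (275,200), and red grip (257–285, 200–245). The tape measure (103,215) and battery (175,35) are clear of it.

```bash
python3 - <<'E'
from h import *
z=np.load("w3.npz"); p,d,K,T=z["p"],z["d"],z["K"],z["T"]; H=hsv(p); C=cloud(K,T,d)
red=(cv2.inRange(H,(0,150,60),(6,255,255))|cv2.inRange(H,(174,150,60),(180,255,255)))>0
k=np.zeros_like(red); k[185:260,245:300]=1; red&=k
top=red&(abs(C[...,2]-.065)<.004); P=C[top]; print("top pts",len(P),P.mean(0))
r=cv2.minAreaRect((P[:,:2]*1000).astype(np.float32)); print("grip top rect mm",r)
# shaft: grey pixels, high
g=(H[...,1]<60)&(C[...,2]>.052)&(C[...,2]<.064); k[:]=0;k[40:195,265:325]=1; g&=k
S=C[g]; v=cv2.fitLine(S[:,:2].astype(np.float32),cv2.DIST_HUBER,0,1e-3,1e-3).ravel(); print("shaft",len(S),v,S[:,1].max(), S[:,2].max())
E
```

```text
top pts 809 [ 0.5167 -0.2247  0.0646]
grip top rect mm ((516.6763305664062, -225.2286376953125), (43.21822738647461, 19.453584671020508), 88.60811614990234)
shaft 1913 [ 0.0186  0.9998  0.5179 -0.1268] -0.061510699106348085 0.06287754351831698
```

```bash
cat >> h.py <<'E'
G=np.array([.5163,-.2282,.050]); PD=[.02,.9998,0]
E
python3 - <<'E'
from h import *
from station import ctrl
s=ctrl.sense(); 
for z in (.13,.05): print(*move(s,(G[0],G[1],z),down(PD)))
E
```

```text
[-0.1479 -0.0303  0.4393] [-0.0005 -0.0003  0.1499]
[-0.148  -0.03    0.7593] [-0.0005 -0.0003  0.1499]
```

Request:
jog_arm(series=[[-0.08, -0.02, 0.1, 0, 0, 0.08], [-0.148, -0.03, 0.25, 0, 0, 0.15], [-0.148, -0.03, 0.4, 0, 0, 0.15], [-0.148, -0.03, 0.45, 0, 0, 0.15], [-0.148, -0.03, 0.45, 0, 0, 0.15]])

```text
t: 9.15
ee_pos: [0.5143, -0.2272, 0.1249]
tcp_rot: [-2.241, -2.193, 0.002]
force: [0.9, 0.3, -0.4]
width: 0.0594
finger_force: 0.0
```

```bash
python3 - <<'E'
from h import *
from station import ctrl
s=ctrl.sense(); print(s["t"],s["ee_pos"],*move(s,G,down(PD)))
E
```

```text
9.15 [ 0.5143 -0.2272  0.1249] [-0.0048  0.0097  0.2995] [-0.0035 -0.002  -0.001 ]
```

Request:
jog_arm(series=[[-0.005, 0.01, 0.1, 0, 0, 0], [-0.005, 0.01, 0.2, 0, 0, 0], [-0.005, 0.01, 0.27, 0, 0, 0], [-0.005, 0.01, 0.3, 0, 0, 0], [-0.005, 0.01, 0.3, 0, 0, 0]])

```text
t: 9.65
ee_pos: [0.519, -0.2297, 0.0536]
tcp_rot: [2.246, 2.196, 0.0]
force: [-0.6, -0.3, 0.3]
width: 0.0599
finger_force: 0.0
```

Request:
jog_arm(series=[[0, 0, 0, 0, 0, 0], [0, 0, 0, 0, 0, 0], [0, 0, 0, 0, 0, 0], [0, 0, 0, 0, 0, 0], [0, 0, 0, 0, 0, 0], [0, 0, 0, 0, 0, 0], [0, 0, 0, 0, 0, 0], [0, 0, 0, 0, 0, 0]], grip=0, force=60)

```text
t: 10.45
ee_pos: [0.519, -0.2304, 0.0548]
tcp_rot: [2.245, 2.194, -0.0]
force: [-3.0, 0.0, 7.0]
width: 0.0188
finger_force: 58.8
```

Request:
jog_arm(series=[[0, 0, -0.04, 0, 0, 0], [0, 0, -0.12, 0, 0, 0], [0, 0, -0.2, 0, 0, 0], [0, 0, -0.3, 0, 0, 0], [0, 0, -0.4, 0, 0, 0], [0, 0, -0.5, 0, 0, 0], [0, 0, -0.6, 0, 0, 0], [0, 0, -0.6, 0, 0, 0], [0, 0, -0.6, 0, 0, 0]])

```text
t: 11.35
ee_pos: [0.5189, -0.2299, 0.2029]
tcp_rot: [2.247, 2.194, 0.001]
force: [-0.2, 0.1, -1.4]
width: 0.0187
finger_force: 58.6
```

```bash
cat >> h.py <<'E'
def pin_in_hand(p,d,K,T,s):
    """shaft line + tip in tool frame, from depth and colour"""
    Tt=np.eye(4); Tt[:3,:3]=R.from_rotvec(s["tcp_rot"]).as_matrix(); Tt[:3,3]=s["ee_pos"]
    C=(cloud(K,T,d)-Tt[:3,3])@Tt[:3,:3]
    m=(d>0)&(abs(C[...,1])<.02)&(abs(C[...,2])<.03)&(C[...,0]>.035)&(C[...,0]<.2)
    return C,m
E
python3 - <<'E'
from h import *
p,d,K,T,s=wrist(); print(s["t"],s["ee_pos"],s["force"],s["width"])
np.savez("w4.npz",p=p,d=d,K=K,T=T); cv2.imwrite("pics/w4.png",p[...,::-1])
C,m=pin_in_hand(p,d,K,T,s); P=C[m]; print(len(P),P.min(0),P.max(0))
for a in np.arange(.04,.19,.02):
    q=P[abs(P[:,0]-a)<.004]
    if len(q): print(a,len(q),"y mid",(np.percentile(q[:,1],2)+np.percentile(q[:,1],98))/2,"w",np.ptp(q[:,1]),"top z",np.percentile(q[:,2],5))
E
```

```text
11.35 [ 0.5189 -0.2299  0.2029] [-0.2439  0.1473 -1.4465] 0.01869422459292058
7202 [ 0.035  -0.0067 -0.008 ] [0.1123 0.006  0.0021]
0.04 580 y mid 0.00031565177998127154 w 0.011804630673548627 top z -0.006274252015522561
0.06 659 y mid 1.272020533566549e-05 w 0.01164481815486055 top z -0.006305422471184217
0.07999999999999999 786 y mid -0.00030605546046385537 w 0.01185616550956077 top z -0.006439166144658073
0.09999999999999999 924 y mid -0.0005585048215909767 w 0.01198521874434856 top z -0.006517839232267984
```

View pics/w4.png

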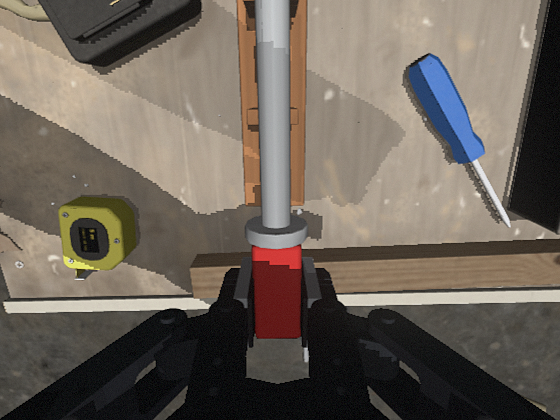

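The pin is held square in the jaws: shaft centred at column ~275, collar at row 232, and the tip beyond the top edge of the frame.

```bash
cat >> h.py <<'E'
_z=.5*U-np.array([0,0,.866]); INS=R.from_matrix(np.c_[-A,np.cross(_z,-A),_z]/np.linalg.norm(np.c_[-A,np.cross(_z,-A),_z],axis=0))
XT=.169; XC=.033
E
python3 - <<'E'
from h import *
from station import ctrl
s=ctrl.sense(); r=R.from_rotvec(s["tcp_rot"])
print(*move(s,B+(.04+XT)*A,INS))
E
```

```text
[ 0.6059 -0.0253 -0.0034] [-0.0281 -0.3332 -0.1018]
```

Request:
jog_arm(series=[[0.1, 0, -0.1, 0, -0.05, -0.02], [0.2, -0.01, -0.1, -0.01, -0.11, -0.03], [0.3, -0.01, -0.08, -0.01, -0.17, -0.05], [0.4, -0.02, -0.06, -0.02, -0.23, -0.07], [0.5, -0.02, -0.04, -0.02, -0.29, -0.09], [0.58, -0.025, -0.02, -0.028, -0.333, -0.102], [0.606, -0.025, -0.003, -0.028, -0.333, -0.102], [0.606, -0.025, -0.003, -0.028, -0.333, -0.102], [0.606, -0.025, -0.003, -0.028, -0.333, -0.102]])

```text
t: 12.3
ee_pos: [0.5156, -0.0789, 0.2028]
tcp_rot: [1.776, 2.043, -0.477]
force: [0.3, -0.5, -1.3]
width: 0.0186
finger_force: 58.7
```

```bash
python3 - <<'E'
from h import *
from station import ctrl
s=ctrl.sense(); print(s["t"],s["ee_pos"],s["joints"],s["force"])
print(*move(s,B+(.04+XT)*A,INS))
E
```

```text
12.3 [ 0.5156 -0.0789  0.2028] [ 0.0071 -0.0424 -0.1567  1.381  -0.5191  1.4185] [ 0.347  -0.4714 -1.3054]
[ 0.004   0.0001 -0.0009] [-0.0005  0.0003 -0.0002]
```

Request:
jog_arm(series=[[0.06, 0, 0, 0, 0, 0], [0.12, 0, 0, 0, 0, 0], [0.16, 0, 0, 0, 0, 0], [0.19, 0, 0, 0, 0, 0], [0.22, 0, 0, 0, 0, 0], [0.25, 0, 0, 0, 0, 0], [0.28, 0, 0, 0, 0, 0], [0.28, 0, 0, 0, 0, 0]])

```text
t: 13.1
ee_pos: [0.5074, -0.0173, 0.1677]
tcp_rot: [1.774, 2.044, -0.475]
force: [1.0, 0.6, -2.8]
width: 0.019
finger_force: 58.4
```

```bash
python3 - <<'E'
from h import *
p,d,K,T,s=wrist(); print(s["t"],s["ee_pos"],s["force"]); np.savez("w5.npz",p=p,d=d,K=K,T=T)
cv2.imwrite("pics/w5.png",p[...,::-1])
C,m=pin_in_hand(p,d,K,T,s); P=C[m]
print("B in tool",(B-s["ee_pos"])@R.from_rotvec(s["tcp_rot"]).as_matrix(),"px",proj(K,T,B))
for a in (.05,.08,.1):
    q=P[(abs(P[:,0]-a)<.004)&(P[:,2]<.01)]; print(a,len(q),(np.percentile(q[:,1],2)+np.percentile(q[:,1],98))/2,np.percentile(q[:,2],5)) if len(q) else None
E
```

```text
13.1 [ 0.5074 -0.0173  0.1677] [ 0.9768  0.6338 -2.8047]
B in tool [ 0.1386 -0.0002  0.0005] px [[273.1518 -94.7027]]
0.05 612 0.0002914044888138851 -0.0068391505836273925
0.08 771 -2.3086919558178588e-05 -0.0066627719561846745
0.1 905 -0.0002837064328267114 -0.006682219087390745
```

View pics/w5.png

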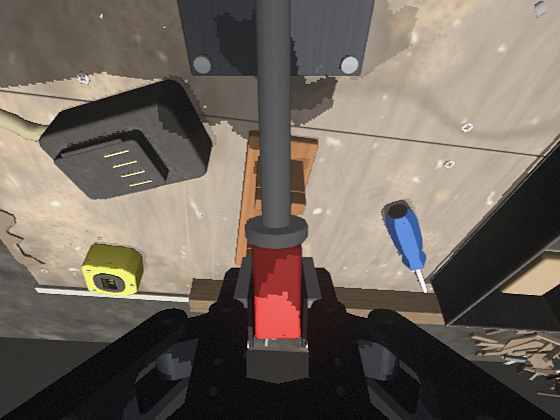

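The shaft runs straight along column ~275 over the jig base and the tip is about 30 mm inside with little force. I continue in steps.

Request:
jog_arm(series=[[0.03, 0, 0, 0, 0, 0], [0.06, 0, 0, 0, 0, 0], [0.09, 0, 0, 0, 0, 0], [0.12, 0, 0, 0, 0, 0], [0.15, 0, 0, 0, 0, 0], [0.15, 0, 0, 0, 0, 0]])

```text
t: 13.75
ee_pos: [0.5025, 0.0151, 0.1487]
tcp_rot: [1.774, 2.045, -0.476]
force: [0.6, -0.0, -3.6]
width: 0.0193
finger_force: 58.4
```

```bash
python3 - <<'E'
from h import *
p,d,K,T,s=wrist(); np.savez("w6.npz",p=p,d=d,K=K,T=T)
print(s["ee_pos"],s["force"],"B in tool",(B-s["ee_pos"])@R.from_rotvec(s["tcp_rot"]).as_matrix(),*move(s,B+XC*A,INS))
E
```

```text
[0.5025 0.0151 0.1487] [ 0.5901 -0.0055 -3.6247] B in tool [0.1007 0.0001 0.0004] [0.271  0.0001 0.0015] [ 0.0002 -0.0002  0.001 ]
```

Request:
jog_arm(series=[[0.01, 0, 0.004, 0, 0, 0], [0.04, 0, 0.004, 0, 0, 0], [0.07, 0, 0.004, 0, 0, 0], [0.1, 0, 0.004, 0, 0, 0], [0.13, 0, 0.004, 0, 0, 0], [0.13, 0, 0.004, 0, 0, 0]])

```text
t: 14.4
ee_pos: [0.4986, 0.0422, 0.1316]
tcp_rot: [1.774, 2.045, -0.477]
force: [-0.1, 0.2, -1.7]
width: 0.0186
finger_force: 58.7
```

```bash
python3 - <<'E'
from h import *
p,d,K,T,s=wrist(); np.savez("w7.npz",p=p,d=d,K=K,T=T)
print(s["ee_pos"],s["force"],s["wrist_torque"],"B in tool",(B-s["ee_pos"])@R.from_rotvec(s["tcp_rot"]).as_matrix(),*move(s,B+XC*A,INS))
C,m=pin_in_hand(p,d,K,T,s); P=C[m]
for a in (.045,.055): q=P[(abs(P[:,0]-a)<.004)&(P[:,2]<.01)]; print(a,len(q),(np.percentile(q[:,1],2)+np.percentile(q[:,1],98))/2,np.percentile(q[:,2],5))
E
```

```text
[0.4986 0.0422 0.1316] [-0.1019  0.1575 -1.7326] [0.5854 0.0844 0.0037] B in tool [ 0.0685  0.0002 -0.0007] [ 0.1419  0.0005 -0.0029] [0.0001 0.0003 0.0012]
0.045 592 0.00029779779710320184 -0.006790176770023221
0.055 642 0.0001321955214563927 -0.006837460552952415
```

Request:
jog_arm(series=[[0.03, 0, 0, 0, 0, 0], [0.06, 0, 0, 0, 0, 0], [0.09, 0, 0, 0, 0, 0], [0.11, 0, 0, 0, 0, 0], [0.125, 0, 0, 0, 0, 0], [0.13, 0, 0, 0, 0, 0]])

```text
t: 15.05
ee_pos: [0.495, 0.0696, 0.116]
tcp_rot: [1.774, 2.043, -0.476]
force: [0.7, 0.7, -1.1]
width: 0.0188
finger_force: 58.7
```

Request:
jog_arm(series=[[0.004, 0, 0, 0, 0, 0], [0.008, 0, 0, 0, 0, 0], [0.012, 0, 0, 0, 0, 0], [0.016, 0, 0, 0, 0, 0], [0.016, 0, 0, 0, 0, 0]])

```text
t: 15.55
ee_pos: [0.4948, 0.0725, 0.1145]
tcp_rot: [1.775, 2.042, -0.475]
force: [-0.8, -0.5, -0.1]
width: 0.0191
finger_force: 58.7
```

```bash
python3 - <<'E'
from h import *
p,d,K,T,s=wrist(); np.savez("w8.npz",p=p,d=d,K=K,T=T)
print(s["ee_pos"],s["force"],s["force"]@A,"B in tool",(B-s["ee_pos"])@R.from_rotvec(s["tcp_rot"]).as_matrix())
cv2.imwrite("pics/w8.png",cv2.resize(p[120:270,175:375][...,::-1],None,fx=4,fy=4,interpolation=cv2.INTER_CUBIC))
E
```

```text
[0.4948 0.0725 0.1145] [-0.8242 -0.5231 -0.054 ] 0.32208403355530535 B in tool [ 0.0335 -0.0004 -0.0004]
```

View pics/w8.png

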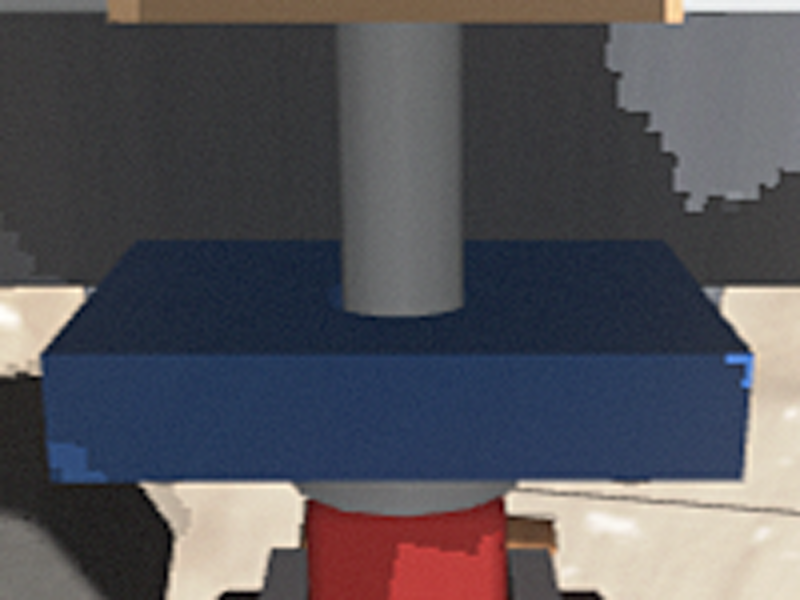

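The crop shows the shaft passing from the upper plate (crop 400,300) into the slide (400,20), with the collar just at the plate (400,495). There is no contact force yet, so I press on to the seat.

Request:
jog_arm(series=[[0.004, 0, 0, 0, 0, 0], [0.008, 0, 0, 0, 0, 0], [0.012, 0, 0, 0, 0, 0], [0.012, 0, 0, 0, 0, 0]])

```text
t: 16.0
ee_pos: [0.4948, 0.0727, 0.1146]
tcp_rot: [1.772, 2.037, -0.48]
force: [-0.7, -8.3, 3.4]
width: 0.0188
finger_force: 58.6
```

Request:
jog_arm(series=[[0.006, 0, 0, 0, 0, 0], [0.012, 0, 0, 0, 0, 0], [0.012, 0, 0, 0, 0, 0]])

```text
t: 16.3
ee_pos: [0.4947, 0.0728, 0.1147]
tcp_rot: [1.769, 2.031, -0.485]
force: [-0.6, -14.6, 6.9]
width: 0.0189
finger_force: 58.7
```

```bash
python3 - <<'E'
from h import *
p,d,K,T,s=wrist(); C,m=pin_in_hand(p,d,K,T,s)
print(s["ee_pos"],s["force"],s["force"]@A,"B in tool",(B-s["ee_pos"])@R.from_rotvec(s["tcp_rot"]).as_matrix())
# visible collar and plate top edge in tool x
m=(d>0)&(abs(C[...,1])<.008)
for a in np.arange(-.02,.06,.004):
    q=C[m&(abs(C[...,0]-a)<.002)]
    if len(q): print(round(a,3),len(q),np.percentile(q[:,2],[5,50]))
E
```

```text
[0.4947 0.0728 0.1147] [ -0.5772 -14.5949   6.9112] 15.90251198087283 B in tool [ 0.0333 -0.0005 -0.0004]
-0.016 177 [-0.011  -0.0101]
-0.012 286 [-0.0112 -0.0103]
-0.008 321 [-0.0114 -0.0103]
-0.004 317 [-0.0113 -0.0103]
0.0 311 [-0.0111 -0.0104]
0.004 326 [-0.0113 -0.0104]
0.008 352 [-0.0115 -0.0105]
0.012 2902 [-0.0715 -0.0662]
0.016 468 [-0.0732 -0.0106]
0.02 458 [-0.0771 -0.0106]
0.024 368 [-0.0114 -0.0104]
0.028 266 [-0.0139 -0.0125]
0.032 196 [-0.0195 -0.0186]
0.036 483 [-0.0196 -0.0187]
0.04 478 [-0.0198 -0.0188]
0.044 1058 [-0.0195 -0.0128]
0.048 339 [-0.007  -0.0054]
0.052 344 [-0.007  -0.0053]
0.056 364 [-0.007  -0.0053]
```

Request:
jog_arm(series=[[-0.01, 0, 0, 0, 0, 0], [-0.02, 0, 0, 0, 0, 0], [-0.02, 0, 0, 0, 0, 0]])

```text
t: 16.65
ee_pos: [0.4948, 0.0726, 0.1144]
tcp_rot: [1.775, 2.04, -0.476]
force: [-0.4, -4.3, 1.4]
width: 0.0188
finger_force: 58.6
```

Request:
jog_arm(series=[[0, 0, 0, 0, 0, 0], [0, 0, 0, 0, 0, 0], [0, 0, 0, 0, 0, 0], [0, 0, 0, 0, 0, 0], [0, 0, 0, 0, 0, 0]], grip=0.6)

```text
t: 17.15
ee_pos: [0.4946, 0.0738, 0.1138]
tcp_rot: [1.774, 2.043, -0.475]
force: [0.5, 0.5, -0.4]
width: 0.0511
finger_force: 0.0
```

Request:
jog_arm(series=[[-0.01, 0, -0.05, 0, 0, 0], [-0.01, 0, -0.12, 0, 0, 0], [-0.01, 0, -0.2, 0, 0, 0], [-0.01, 0, -0.35, 0, 0, 0], [-0.01, 0, -0.5, 0, 0, 0], [-0.01, 0, -0.5, 0, 0, 0], [-0.01, 0, -0.5, 0, 0, 0]])

```text
t: 17.85
ee_pos: [0.4869, 0.1344, 0.2251]
tcp_rot: [1.774, 2.042, -0.47]
force: [-0.5, 0.3, 0.1]
width: 0.0512
finger_force: 0.0
```

```bash
python3 - <<'E'
from h import *
p,d,K,T,s=wrist(); print(s["t"],s["ee_pos"],s["force"],proj(K,T,B))
cv2.imwrite("pics/w9.png",p[...,::-1])
C=cloud(K,T,d); H=hsv(p); r=(cv2.inRange(H,(0,150,50),(6,255,255))|cv2.inRange(H,(174,150,50),(180,255,255)))>0
D=(C-B)@A; q=C[r&(np.linalg.norm(C-B,axis=-1)<.08)]; print("red along A",np.percentile((q-B)@A,[1,99]),"lateral",np.median((q-B)@Eh))
E
```

```text
17.85 [0.4869 0.1344 0.2251] [-0.4857  0.2878  0.0989] [[273.5924 162.2151]]
red along A [0.0075 0.0495] lateral 0.00015008159316733905
```

View pics/w9.png

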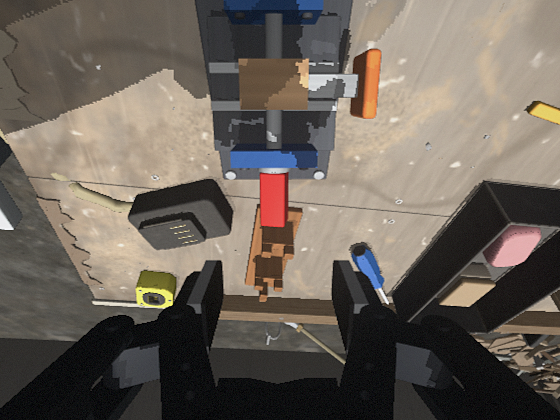

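The pin's collar (272,170) sits on the upper plate and its shaft runs through the slide (274,85) into the lower plate (274,12). The red grip spans 7.5–49.5 mm up the axis from the mouth, which agrees with a seated collar.

```bash
python3 -c "
from station import ticket
print(ticket.hand_in())"
```

```text
the job is handed in; nothing more can be done
None
```

The slide is fully in, the pin is threaded through both plates with its collar on the upper plate and released, and the job was handed in at about 18 s; I viewed 11 pictures, one over the limit of 10.

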